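Close the glass mould and hold its shutter open at the mark

ROBOT

A 6-joint arm with a two-finger parallel gripper is mounted at the origin on the work surface. World frame = base frame: x ahead of the robot, y to its left, z up, the work surface at z = 0. Lengths are in m, angles in degrees, forces in N, time in s.
With the tool pointing down it reaches from about 0.4 to 0.825 m from the base axis. Payload 7 kg.
Tool frame: the origin (TCP) lies on the mounting face of the last link; the fingertips stand 178 mm ahead of it and the grasp point (between the pads) lies 159 mm ahead of it (ctrl.tip_extent is the distance from the TCP to the fingertips, in m); z points along the fingers, y is the direction in which the jaws open and shut (so a half turn about z gives the same grasp; the last joint's range is limited). The gripper opens to 88 mm and grips with 3 to 60 N. Pads are 19 mm wide; open, the fingers measure 130 mm over their backs; the gripper's body (78 mm by 193 mm) begins 47 mm behind the grasp point.
Start: joints at [-57.29, 20.546, 0.682, 0, -70.136, -16.507], TCP at [0.188, -0.648, 0.405] pointing down, gripper open.
Joint ranges: [-176.03, 176.03], [-82.01, 121.73], [-58.28, 71.71], [-173.87, 95.51], [-174.79, -0.11], [-173.66, 173.66]. Speed limits (degrees/s): [136.94, 136.94, 172.46, 180, 180, 180].

INTERFACE

Orientations are given as [roll, pitch, yaw] about the fixed x, y, z axes, in that order (R = Rz(yaw) Ry(pitch) Rx(roll)).
In Python, from plant import ctrl gives the robot as it stands. The module is installed in compiled form; this text tells all that it offers.
- The arm moves only by the tool carry_out, never from a script. Its argument "moves" is text: rows parted by semicolons, each of 7 numbers parted by spaces: the finger opening in m, from 0 to 0.0876, then the shift along the tool's x, y, z in m, then the turn, a rotation vector about the tool's x, y, z in rad. A call has 1 to 20 rows; each row is the pose to reach, as a shift and turn from the pose commanded when the call began, along the tool's axes at that moment; what a row does not reach only later rows make up. A row lasts 1/10 s, in which the tool goes at most 50 mm and 8.59 degrees, less where a joint would pass 70% of its speed; a pose out of reach is approached as far as the arm can. A call with a gripper value outside its range is refused whole. The fingers move at their own pace and stop on an object; the grip force is fixed at half the most. Time passes only in rows, so rows that repeat a pose let the fingers close. It gives the time, the measured TCP pose, the force and the opening at its end, in the units of the state.
- ctrl.get_obs(): the state, without advancing time (a new reading comes with each control period).
- ctrl.snapshot(name): name is "scene" or "top" or "wrist"; returns a dict with "image" (384x512x3 uint8, red, green, blue), "K" (3x3 intrinsics, pixels), "R" (3x3) and "t" (3): a world point X has camera coordinates R X + t. Camera axes: x right, y down, z forward; pixel columns grow to the right and rows downward; lengths in m; the calibration is good to about 2 mm. A picture is of the moment at which its call begins. There is no depth.
- ctrl.close_job(): hands the job in, once; it reports no verdict.
Trained networks look in a picture, given as the dict that the camera call returned (one of the last four; its "shot" number tells which), for a name from the list of things; names that differ only in an ending like _2 or _b are one class to them, and where a whole thing is asked for, a point or a joint stands for the part that bears it (a point fixed in the world has none). Each returns a list of dicts, best first, with "confidence" (0 to 1); they miss things now and then, are a little off and sometimes report something else, mostly with a low value. They report only what shows in the picture. A call takes as long as a camera call. They do not tell look-alikes from the thing itself.
- ctrl.recognise(picture, label): "extent" ([left, top, right, bottom] in pixels, round what is visible of it).
- ctrl.trace(picture, label): "region" (384x512 bool, what is visible of it) and "extent" ([left, top, right, bottom] in pixels, round what is visible of it).
- ctrl.mark_of(picture, label): "at" ([row, column] in pixels: a listed point, or the origin of a listed thing).
The state is a dict: "clock": time; "joint_pos": joint angles; "qvel": joint speeds; "tau": joint torques, N m; "tool_pos": TCP position; "orientation": TCP orientation; "force": force on the tool from outside, world axes, zero at the start; "moment": the same for the moment, N m; "opening": finger opening in m.
Only numpy, scipy, OpenCV 4.12 (cv2) and the standard library are available. Lean on these libraries where they do the work, as an engineer would, in place of code of your own. Each camera call takes 0.05 s, during which the arm holds its last target.

TASK

Get the mould ready for blowing: pick up the loose upper mould half by its wooden handle and lower it onto the two pins of the lower half on the stand until it sits flush, and let go of it. Then grip the upright post of the spring-return shutter, pull it out along its guide until its pointer lines up with the fin of the mark on the stand, and keep it there: finish while still holding the post, since the spring would close the shutter. Leave the tin, the tumbler and the firebrick alone.

Things in the scene. Friction and masses are not known exactly. Their poses are not given: they have to be found in the camera images.
- upper_half: Loose upper mould half, 0.4 to 0.65 kg: dark graphite slab 80 (x) x 100 (y) x 34 mm high. On its top, centred, a brass neck, then an upright wooden handle 20 mm thick along x, 34 mm wide along y, 48 to 112 mm above the underside. Two vertical 14 mm through-holes at x = 0, y = -37 and +37 mm take the pins. Fits either way round. Origin: centre of the underside, z up.
- stand: Fixed steel base plate 180 (x) x 320 (y) x 12 mm; origin: centre of its underside. On it at x = 30, y = -60 mm the graphite lower mould half, 80 (x) x 100 (y) mm, top 57 mm above the bench, with two 10 mm pins with tapered tips, 20 mm tall, 37 mm either side of its centre along y. A shutter guide, 24 mm wide, top at 28 mm, runs along y at x = -26 mm.
- seat (a point): Centre of the lower mould half's top face, midway between the pins, 57 mm above the bench; axes as the stand's. The upper half's origin belongs here, its y axis along the stand's y (either way round).
- shutter (a joint): Travel of the spring-return shutter along the stand's +y, in m: 0 = closed (at rest), 0.075 = end stop. The spring pulls back with about 4 N at 0 to 13 N at 0.075 m; let go, it closes. A steel plate 46 mm wide, top 80 mm above the bench, 13 mm clear of the mould's -x face, on a bar that carries the post.
- shutter_post (a point): Centre of the top of the shutter's upright round aluminium post: 18 mm diameter, from 39 to 115 mm above the bench, all free to grip above 45 mm; at closed it stands at x = -26, y = +70 mm on the stand and moves with the shutter.
- pointer (a point): Tip of the shutter's pointer, a 3 mm wide steel tongue that juts from the post's foot 38 mm to the stand's -x, 37 mm above the bench, in line with the post. Moves with the shutter; axes as the stand's.
- mark_fin (a point): Top of the mark: thin upright aluminium fin, 3 mm thick along y, 14 mm long along x, top 41 mm above the bench, on a small steel clamp at the base plate's -x edge. Fixed, at y = 115 to 132 mm on the stand, differing from start to start. Axes as the stand's. Pointer and fin are in line when they have the same y in the stand's frame.
- tin: Bystander: closed steel tin, 68 mm diameter, 85 mm high; origin at the centre of its underside. Leave alone.
- tumbler: Bystander: amber glass tumbler, 72 mm diameter, 90 mm high; origin at the centre of its underside. Leave alone.
- firebrick: Bystander: half firebrick 115 x 115 x 64 mm lying flat; origin at the centre of its underside. Leave alone.
Things that resemble listed ones, but are neither listed nor needed, are in the scene too. Of the things that look like the upper_half, take the one that is nearest to the robot's base at the start.

How it is judged (in metres and radians):
On the way, in this order (a step that is already met when the one before it is completed fails the run):
1. the upper half is being lowered onto the pins, still held by the fingers (horizontal distance between upper_half and seat below 0.006 m and z of upper_half in the frame of seat between 0.004 and 0.019 m and contact force between the fingers and upper_half above 1 N), for 0.02 s.
2. the upper half sits flush on the lower half and is let go (horizontal distance between upper_half and seat below 0.004 m and z of upper_half in the frame of seat between -0.003 and 0.003 m and angle between the x axis of upper_half and the x axis of stand, either way round below 0.08 rad and angle between upper_half's own z axis and vertical below 0.05 rad and contact force between the fingers and upper_half below 0.5 N), for 0.2 s.
3. the shutter is held with its pointer at the mark (y of pointer in the frame of mark_fin between -0.005 and 0.005 m and contact force between the fingers and shutter above 2 N and contact force between shutter and upper_half below 0.5 N), for 0.5 s.
At the end, for the whole second after the job is handed in: The upper half sits on the lower half: within 4 mm of its place sideways, 3 mm in height and 0.08 rad in direction, level and let go; the pointer is within 5 mm of the mark's fin along the shutter's travel, the shutter still, and held there by the fingers (over 2 N), not jammed against the mould (all of step 2 and all of step 3 and velocity of joint shutter between -0.01 and 0.01 m/s); the arm keeps its last pose, push and grip.
It fails at once if the tin is pushed or tipped (distance of tin from where it was at the start of the episode above 0.02 m or angle between tin's own z axis and vertical above 0.3 rad).
It fails at once if the tumbler is pushed or tipped (distance of tumbler from where it was at the start of the episode above 0.02 m or angle between tumbler's own z axis and vertical above 0.3 rad).
It fails at once if the firebrick is pushed or tipped (distance of firebrick from where it was at the start of the episode above 0.02 m or angle between firebrick's own z axis and vertical above 0.3 rad).
It also fails if it takes over 58 s, if anything falls off the work surface, if the arm or the gripper's body presses on something with over 40 N, if the wrist force passes 120 N, or if a joint passes its speed limit or range.

## Working session

There is one attempt and no reset: what is moved stays moved. The work goes in short steps, Python scripts to look and compute and a tool call to move; the robot and the scene stay as the last step left them, time stands still between calls to the robot, and variables do not carry over. Pictures are saved under pics/ and viewed, and the job is handed in when it is done.

Besides the shell and the picture viewer there is one more tool, called after "Emit:" as name(argument=value, ...) on one line, values as JSON. carry_out: Moves the arm, as the interface text tells. Its arguments: {"type":"object","properties":{"moves":{"type":"string"}},"required":["moves"]}

```bash
mkdir -p pics; ls
cat > h.py <<'E'
import numpy as np, cv2
from plant import ctrl
from scipy.spatial.transform import Rotation as Ro
def save(p,name): cv2.imwrite('pics/'+name+'.png',p['image'][:,:,::-1])
def proj(p,X):
    c=np.asarray(p['R'])@np.asarray(X,float).T+np.asarray(p['t'])[:,None] if np.ndim(X)==2 else np.asarray(p['R'])@np.asarray(X,float)+np.asarray(p['t'])
    u=np.asarray(p['K'])@c; return (u[:2]/u[2]).T
def onz(p,uv,z):
    K,R,t=map(np.asarray,(p['K'],p['R'],p['t']))
    d=R.T@np.linalg.inv(K)@np.array([uv[0],uv[1],1.]); o=-R.T@t
    return o+d*(z-o[2])/d[2]
E
python3 - <<'E'
from h import *
o=ctrl.get_obs(); print(o)
for n in ['scene','top','wrist']:
    p=ctrl.snapshot(n); save(p,n+'0'); print(n,-np.asarray(p['R']).T@p['t'])
    for l in ['upper_half','stand','tin','tumbler','firebrick']:
        print(l,[(np.round(d['at']),round(d['confidence'],2)) for d in ctrl.mark_of(p,l)])
    for l in ['seat','shutter_post','pointer','mark_fin']:
        print(l,[(np.round(d['at'],1),round(d['confidence'],2)) for d in ctrl.mark_of(p,l)])
print(ctrl.get_obs()['clock'])
E
```

```text
pics
{'clock': 0.0, 'joint_pos': array([-5.72912272e+01,  2.05904917e+01,  6.33104950e-01, -2.08991740e-02,
       -7.01356448e+01, -1.65054489e+01]), 'qvel': array([-0.07704067,  0.11077036,  0.14902899, -0.06118926,  0.03582245,
       -0.01704971]), 'tau': array([-2.40064801e-03, -5.82717848e+01,  2.93063021e+01,  6.99699238e+00,
        7.01095909e-03, -1.50698093e-04]), 'tool_pos': array([ 0.18828271, -0.64799729,  0.40372556]), 'orientation': array([ 1.79905220e+02, -7.59655953e-03, -1.63803787e+02]), 'force': array([ 0.21747116,  0.67545579, -1.33679569]), 'moment': array([ 0.0242416 , -0.05924602,  0.01670831]), 'opening': 0.08784531569805067}
scene [1.44385956 0.71800029 0.76504451]
upper_half [(array([168., 173.]), 0.96), (array([210., 194.]), 0.9), (array([168., 238.]), 0.73), (array([149., 211.]), 0.56)]
stand [(array([214., 286.]), 0.63)]
tin [(array([180., 202.]), 0.87)]
tumbler [(array([274., 381.]), 0.66)]
firebrick [(array([165., 238.]), 0.49)]
seat [(array([195.5, 264.9]), 0.6)]
shutter_post [(array([180.8, 312.8]), 0.56)]
pointer [(array([198.9, 319. ]), 0.93), (array([182.4, 201.1]), 0.39)]
mark_fin []
top [0.35799947 0.01110806 1.33108675]
upper_half [(array([157., 299.]), 0.97), (array([251., 409.]), 0.94), (array([247., 343.]), 0.74), (array([180., 384.]), 0.72)]
stand [(array([218., 223.]), 0.75)]
tin [(array([196., 339.]), 0.67)]
tumbler [(array([218., 100.]), 0.61)]
firebrick [(array([144., 219.]), 0.87)]
seat [(array([202.4, 245.5]), 0.58)]
shutter_post [(array([227.6, 196.3]), 0.79)]
pointer [(array([243.9, 207.5]), 0.82), (array([215.3, 100.8]), 0.18)]
mark_fin [(array([254.2, 183.9]), 0.48)]
wrist [ 0.10839095 -0.67159494  0.38452737]
upper_half [(array([347., 338.]), 0.59)]
stand []
tin []
tumbler []
firebrick []
seat []
shutter_post []
pointer []
mark_fin []
1.5
```

View pics/top0.png

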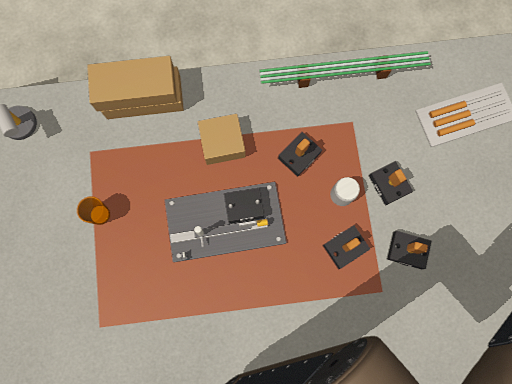

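View pics/scene0.png

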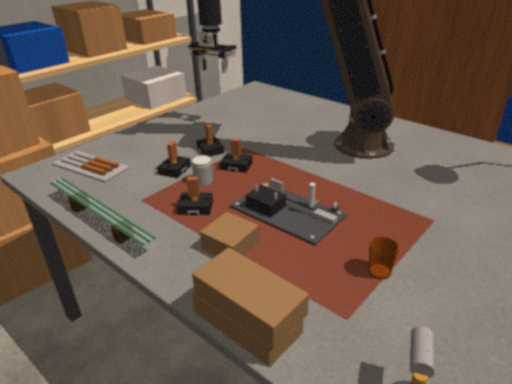

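View pics/wrist0.png

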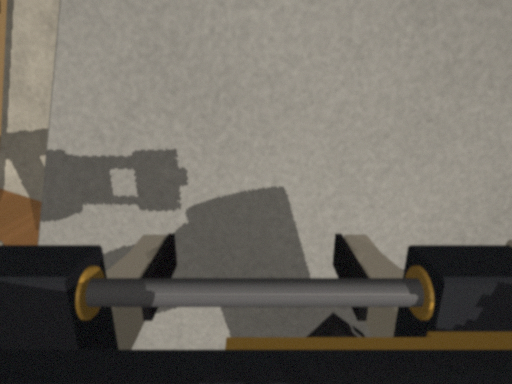

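Run:
```python
from h import *
p=ctrl.snapshot('top'); s=ctrl.snapshot('scene')
for uv in [(299,157),(409,251),(343,247),(384,180)]:
    X=onz(p,uv,0); print(uv,X.round(3),np.linalg.norm(X[:2]).round(3))
for uv in [(173,168),(194,210),(238,168),(211,149)]:
    X=onz(s,uv,0); print('s',uv,X.round(3),np.linalg.norm(X[:2]).round(3))
for n,uv,z in [('stand',(223,218),0),('seat',(245.5,202.4),.057),('post',(196.3,227.6),.115),('pointer',(207.5,243.9),.037),('fin',(183.9,254.2),.041),('tin',(339,196),0),('tumbler',(100,218),0),('brick',(219,144),0)]:
    print(n,onz(p,uv,z).round(4))
for n,uv,z in [('stand',(286,214),0),('seat',(264.9,195.5),.057),('post',(312.8,180.8),.115),('pointer',(319,198.9),.037),('tin',(202,180),0),('tumbler',(381,274),0)]:
    print('s',n,onz(s,uv,z).round(4))
c=cv2.resize(p['image'][110:300,140:450],None,fx=2.55,fy=2.55,interpolation=cv2.INTER_CUBIC); cv2.imwrite('pics/topc.png',c[:,:,::-1])
c=cv2.resize(s['image'][110:260,140:400],None,fx=3,fy=3,interpolation=cv2.INTER_CUBIC); cv2.imwrite('pics/scenec.png',c[:,:,::-1])
print(p['K'],s['K'])
```

```text
(299, 157) [ 0.729 -0.187  0.   ] 0.753
(409, 251) [ 0.421 -0.455  0.   ] 0.62
(343, 247) [ 0.454 -0.272  0.   ] 0.53
(384, 180) [ 0.631 -0.422  0.   ] 0.759
s (173, 168) [ 0.614 -0.447  0.   ] 0.76
s (194, 210) [ 0.748 -0.18   0.   ] 0.769
s (238, 168) [ 0.461 -0.261  0.   ] 0.53
s (211, 149) [ 0.416 -0.453  0.   ] 0.615
stand [0.5765 0.0534 0.    ]
seat [ 0.6028 -0.0143  0.057 ]
post [0.541 0.121 0.115]
pointer [0.5044 0.1021 0.037 ]
fin [0.4838 0.1681 0.041 ]
tin [ 0.6002 -0.2845  0.    ]
tumbler [0.6183 0.3999 0.    ]
brick [0.7965 0.0411 0.    ]
s stand [0.58   0.0559 0.    ]
s seat [ 0.6082 -0.0051  0.057 ]
s post [0.5249 0.111  0.115 ]
s pointer [0.4926 0.1163 0.037 ]
s tin [ 0.6052 -0.2994  0.    ]
s tumbler [0.6345 0.407  0.    ]
[[473.46182155   0.         249.83590892]
 [  0.         473.46182155 194.6403645 ]
 [  0.           0.           1.        ]] [[428.89872561   0.         262.17625152]
 [  0.         428.89872561 193.32744644]
 [  0.           0.           1.        ]]
```

View pics/topc.png

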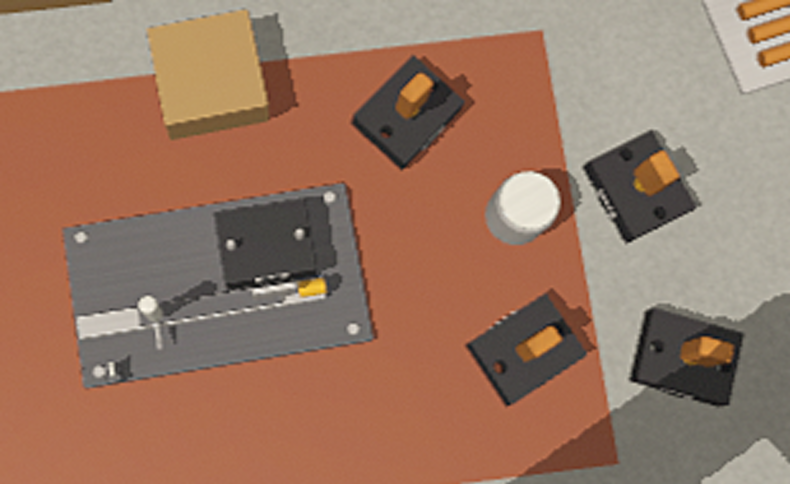

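View pics/scenec.png

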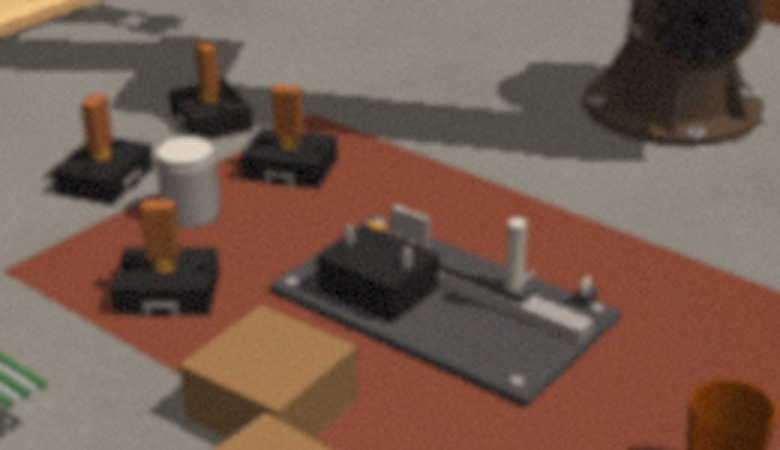

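Run:
```python
from h import *
p=ctrl.snapshot('top'); s=ctrl.snapshot('scene'); w=ctrl.snapshot('wrist')
f=lambda x,y:(140+x/2.55,110+y/2.55)
a=onz(p,f(231,243),.077); b=onz(p,f(299,233),.077); print(a,b,np.linalg.norm(a-b),(a+b)/2)
d=a-b; print('stand yaw from pins',np.degrees(np.arctan2(-d[0],d[1])))
# plate corners top z .012
C=[onz(p,f(*c),.012) for c in [(64,229),(346,184),(374,339),(86,387)]]
for c in C: print(c.round(4))
# half corners top z=.034
H=[onz(p,f(*c),.034) for c in [(467,346),(552,291),(592,351),(511,405)]]
for c in H: print(c.round(4), np.linalg.norm(c-H[0]).round(3))
print(np.mean(H,0))
# side dir
fs=lambda x,y:(140+x/3,110+y/3)
for n,uv,z in [('postTop',(517,220),.115),('pin',(351,228),.077),('pin',(407,247),.077)]:
    print(n,onz(s,fs(*uv),z).round(4))
print(w['K'],w['R'])
o=ctrl.get_obs();Rt=Ro.from_euler('xyz',o['orientation'],degrees=True).as_matrix()
print('cam in tool',Rt.T@(-w['R'].T@w['t']-o['tool_pos']), (np.asarray(w['R'])@Rt).round(3))
```

```text
[0.59585127 0.02694184 0.077     ] [ 0.5979524 -0.0457049  0.077    ] 0.07267711786800707 [ 0.59690184 -0.00938153  0.077     ]
stand yaw from pins 1.6566721771421549
[0.6461 0.2104 0.012 ]
[ 0.6597 -0.108   0.012 ]
[ 0.4834 -0.1155  0.012 ]
[0.4693 0.2015 0.012 ]
[ 0.4619 -0.2116  0.034 ] 0.0
[ 0.5098 -0.3123  0.034 ] 0.112
[ 0.4404 -0.3442  0.034 ] 0.134
[ 0.3942 -0.2486  0.034 ] 0.077
[ 0.45157391 -0.27917008  0.034     ]
postTop [0.5377 0.1184 0.115 ]
pin [ 0.6061 -0.0387  0.077 ]
pin [0.5977 0.0288 0.077 ]
[[315.73135238   0.         254.38347837]
 [  0.         315.73135238 193.96329547]
 [  0.           0.           1.        ]] [[-2.78149530e-01  9.60537625e-01  5.56573801e-04]
 [ 9.15030278e-01  2.64795325e-01  3.04307453e-01]
 [ 2.92151380e-01  8.51522569e-02 -9.52573706e-01]]
cam in tool [ 0.08330775 -0.00018677  0.02013212] [[-0.001  1.    -0.001]
 [-0.953 -0.001 -0.304]
 [-0.304  0.     0.953]]
```

```bash
cat >> h.py <<'E'
def T(pos,yaw,roll=180.,pitch=0.): return np.array(pos,float),Ro.from_euler('xyz',[roll,pitch,yaw],degrees=True)
def rel(a,b):
    (pa,Ra),(pb,Rb)=a,b
    return np.r_[Ra.inv().apply(pb-pa),(Ra.inv()*Rb).as_rotvec()].round(4)
def after(a,row):
    pa,Ra=a; row=np.array(row,float); R=Ra*Ro.from_rotvec(row[3:])
    return pa+Ra.apply(row[:3]),R
def st():
    o=ctrl.get_obs(); print('t',round(o['clock'],2),'pos',np.round(o['tool_pos'],4),'rpy',np.round(o['orientation'],2),'F',np.round(o['force'],1),'op',round(o['opening'],4)); return o
E
python3 - <<'E'
from h import *
st(); print(rel(T([.188,-.648,.405],-163.8),T([.56,-.01,.40],-87.6)))
E
```

```text
t 1.75 pos [ 0.1883 -0.6482  0.4047] rpy [ 180.     0.  -163.8] F [-0.5  0.5  0.3] op 0.0878
[-0.5352  0.5089  0.005   0.      0.     -1.3299]
```

Emit:
carry_out(moves="0.0876 -0.535 0.509 0.005 0 0 -1.33; 0.0876 -0.535 0.509 0.005 0 0 -1.33; 0.0876 -0.535 0.509 0.005 0 0 -1.33; 0.0876 -0.535 0.509 0.005 0 0 -1.33; 0.0876 -0.535 0.509 0.005 0 0 -1.33; 0.0876 -0.535 0.509 0.005 0 0 -1.33; 0.0876 -0.535 0.509 0.005 0 0 -1.33; 0.0876 -0.535 0.509 0.005 0 0 -1.33; 0.0876 -0.535 0.509 0.005 0 0 -1.33; 0.0876 -0.535 0.509 0.005 0 0 -1.33; 0.0876 -0.535 0.509 0.005 0 0 -1.33; 0.0876 -0.535 0.509 0.005 0 0 -1.33; 0.0876 -0.535 0.509 0.005 0 0 -1.33; 0.0876 -0.535 0.509 0.005 0 0 -1.33; 0.0876 -0.535 0.509 0.005 0 0 -1.33; 0.0876 -0.535 0.509 0.005 0 0 -1.33; 0.0876 -0.535 0.509 0.005 0 0 -1.33; 0.0876 -0.535 0.509 0.005 0 0 -1.33; 0.0876 -0.535 0.509 0.005 0 0 -1.33; 0.0876 -0.535 0.509 0.005 0 0 -1.33")

```text
clock: 3.75
tool_pos: [0.5597, -0.011, 0.4]
orientation: [-180.0, 0.0, -87.7]
force: [1.2, -0.0, -0.2]
opening: 0.0877
```

Run:
```python
from h import *
st(); w=ctrl.snapshot('wrist'); save(w,'w1'); np.save('w1.npy',w,allow_pickle=True)
for l in ['upper_half','seat','shutter_post','pointer','mark_fin','stand']:
    print(l,[(np.round(d['at'],1),round(d['confidence'],2)) for d in ctrl.mark_of(w,l)])
c=cv2.resize(w['image'],(768,576),interpolation=cv2.INTER_CUBIC); cv2.imwrite('pics/w1b.png',c[:,:,::-1])
st()
```

```text
t 3.75 pos [ 0.5597 -0.011   0.4   ] rpy [-1.7997e+02  1.0000e-02 -8.7660e+01] F [ 1.2 -0.  -0.2] op 0.0877
upper_half []
seat [(array([175.6, 215.2]), 0.57)]
shutter_post [(array([315.1, 271.3]), 0.7)]
pointer [(array([273.5, 294.8]), 0.69), (array([315.4, 273.8]), 0.41)]
mark_fin [(array([312.1, 305.5]), 0.46)]
stand [(array([206.9, 244.4]), 0.71), (array([177.2, 213.8]), 0.65), (array([187.2,  63.6]), 0.46)]
t 4.1 pos [ 0.56   -0.0103  0.3997] rpy [-179.99    0.    -87.61] F [-0.4 -0.6  0.1] op 0.0879
```

View pics/w1b.png

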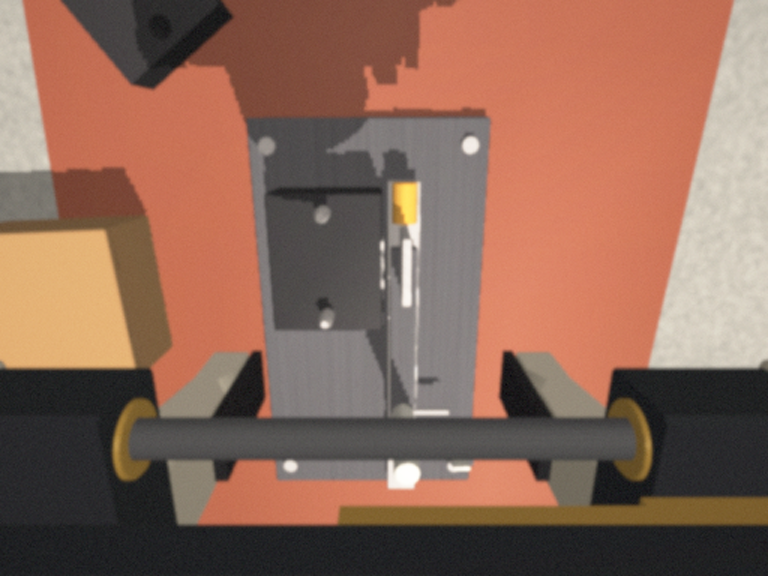

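Run:
```python
from h import *
w=np.load('w1.npy',allow_pickle=True).item()
c=cv2.resize(w['image'][120:230,165:290],None,fx=6,fy=5.4,interpolation=cv2.INTER_CUBIC)
c=np.clip(c.astype(float)*1.6,0,255).astype(np.uint8)
cv2.imwrite('pics/w1c.png',c[:,:,::-1])
```

```text
(no output)
```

View pics/w1c.png

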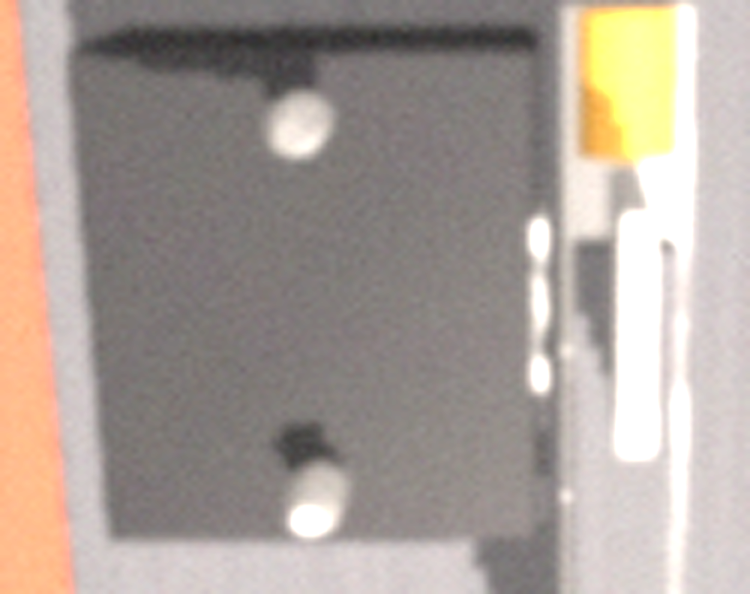

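```bash
cat > fit.py <<'E'
from h import *
from scipy.optimize import least_squares
w=np.load('w1.npy',allow_pickle=True).item()
g=lambda x,y:((x+.5)/6-.5+165,(y+.5)/5.4-.5+120)
b=lambda x,y:((x+.5)/1.5-.5,(y+.5)/1.5-.5)
cx,cy=30,-60
M=[(cx,cy-37,77),(cx,cy+37,77),(cx+40,cy-50,57),(cx-40,cy-50,57),(cx+40,cy+50,57),(90,-160,12),(-90,-160,12),(-90,160,12),(90,160,12)]
U=[g(298,124),g(311,520),g(80,49),g(538,49),g(108,538),b(248,118),b(489,118),b(473,480),b(278,480)]
M=np.array(M)/1000.;U=np.array(U)
def wp(q,M):
    c,s=np.cos(q[2]),np.sin(q[2]); return np.c_[q[0]+c*M[:,0]-s*M[:,1],q[1]+s*M[:,0]+c*M[:,1],M[:,2]]
for sel in [slice(0,9),slice(0,5),slice(5,9),slice(0,2)]:
    r=least_squares(lambda q:(proj(w,wp(q,M[sel]))-U[sel]).ravel(),[.56,.05,.04])
    q=r.x; print(q[:2].round(4),np.degrees(q[2]).round(2),'rms',np.sqrt(np.mean(r.fun**2)).round(2),'seat',wp(q,np.array([[.03,-.06,.057]]))[0].round(4)); print(r.fun.reshape(-1,2).round(1).tolist())
E
python3 fit.py
```

```text
[0.5653 0.0499] 2.65 rms 1.22 seat [ 0.598  -0.0087  0.057 ]
[[-0.4, 1.7], [0.7, 0.2], [-1.9, -0.2], [1.2, -0.7], [0.8, 1.3], [-1.4, -0.7], [2.4, -1.8], [-1.7, 0.1], [-0.0, 0.7]]
[0.5663 0.0499] 1.92 rms 0.92 seat [ 0.5982 -0.0091  0.057 ]
[[-0.1, 1.3], [0.0, -0.1], [-1.6, -1.1], [1.6, -0.5], [0.0, 0.6]]
[0.565  0.0507] 2.8 rms 1.26 seat [ 0.5979 -0.0078  0.057 ]
[[-1.6, 0.4], [2.2, -1.2], [-1.3, 0.4], [0.5, 1.3]]
[0.5663 0.0493] 1.8 rms 0.47 seat [ 0.5982 -0.0097  0.057 ]
[[-0.0, 0.6], [0.0, -0.7]]
```

Run:
```python
from h import *
st(); w=ctrl.snapshot('wrist'); np.save('w2.npy',w,allow_pickle=True)
a=np.load('w1.npy',allow_pickle=True).item()
print((-a['R'].T@a['t']).round(4),(-w['R'].T@w['t']).round(4))
c=cv2.resize(w['image'][120:230,165:290],None,fx=6,fy=5.4,interpolation=cv2.INTER_CUBIC)
c=np.clip(c.astype(float)*1.6,0,255).astype(np.uint8)
cv2.imwrite('pics/w2c.png',c[:,:,::-1])
c=cv2.resize(w['image'][60:340,130:360],None,fx=2.1,fy=2.1,interpolation=cv2.INTER_CUBIC)
cv2.imwrite('pics/w2b.png',c[:,:,::-1])
```

```text
t 4.1 pos [ 0.56   -0.0103  0.3997] rpy [-179.99    0.    -87.61] F [-0.4 -0.6  0.1] op 0.0879
[ 0.5626 -0.0941  0.3798] [ 0.563  -0.0933  0.3796]
```

View pics/w2c.png

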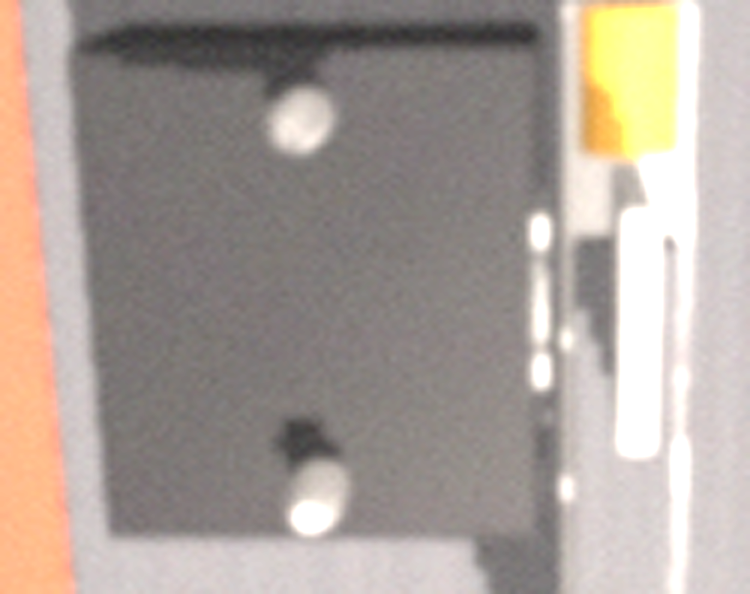

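View pics/w2b.png

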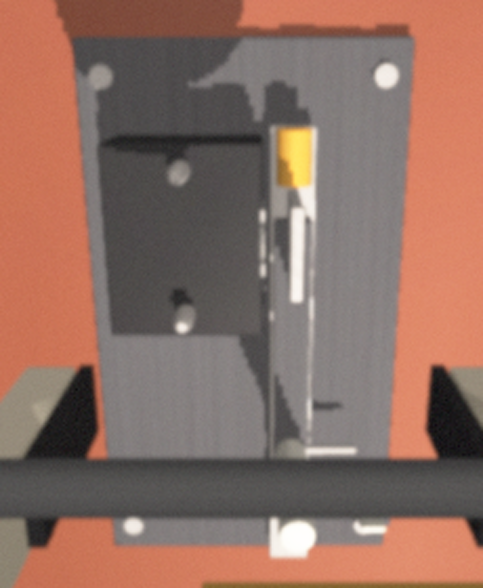

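```bash
cat > fit2.py <<'E'
from h import *
from scipy.optimize import least_squares
w=np.load('w2.npy',allow_pickle=True).item()
g=lambda x,y:((x+.5)/6-.5+165,(y+.5)/5.4-.5+120)
b=lambda x,y:((x+.5)/2.1-.5+130,(y+.5)/2.1-.5+60)
cx,cy=30,-60
M=[(cx,cy-37,77),(cx,cy+37,77),(cx+40,cy-50,57),(cx-40,cy-50,57),(cx+40,cy+50,57),(cx-40,cy+50,57),(90,-160,12),(-90,-160,12),(-90,160,12),(90,160,12)]
U=[g(300,121),g(311,516),g(78,46),g(538,44),g(108,535),g(537,535),b(75,38),b(413,37),b(384,544),b(116,544)]
M=np.array(M)/1000.;U=np.array(U)
def wp(q,M):
    c,s=np.cos(q[2]),np.sin(q[2]); return np.c_[q[0]+c*M[:,0]-s*M[:,1],q[1]+s*M[:,0]+c*M[:,1],M[:,2]]
def cam(e):
    p=dict(w); dR=Ro.from_rotvec(e[:3]).as_matrix(); p['R']=dR@w['R']; p['t']=dR@w['t']+e[3:6]; return p
def f(q):
    e=q[3:]; return np.r_[(proj(cam(e),wp(q,M))-U).ravel()/0.7, e[:3]/0.006, e[3:6]/0.002]
r=least_squares(f,np.r_[.56,.05,.04,np.zeros(6)])
q=r.x; print(q[:2].round(4),np.degrees(q[2]).round(2),'cam',q[3:].round(4),'seat',wp(q,np.array([[.03,-.06,.057]]))[0].round(4)); print((r.fun[:20]*.7).reshape(-1,2).round(1).tolist())
J=np.linalg.inv(r.jac.T@r.jac); print(np.sqrt(np.diag(J))[:3])
E
python3 fit2.py
```

```text
[0.5674 0.0493] 2.49 cam [-0.0039  0.003   0.001   0.     -0.0014  0.0043] seat [ 0.6    -0.0094  0.057 ]
[[-0.8, 1.3], [0.3, -0.7], [-1.1, -0.4], [0.7, -0.2], [0.8, 0.2], [1.0, 0.1], [-0.8, -0.1], [0.8, -0.1], [-0.5, -0.0], [-0.4, -0.0]]
[0.00263811 0.00230739 0.00638893]
```

Run:
```python
from h import *
c=after(T([.188,-.648,.405],-163.8),[-.535,.509,.005,0,0,-1.33]); print(c[0],c[1].as_euler('xyz',degrees=True))
print(rel(c,T([.4516,-.275,.33],-64.4)))
```

```text
[ 0.55975065 -0.00995027  0.4       ] [180.           0.         -87.59661325]
[ 0.2603  0.1192  0.07   -0.      0.     -0.4049]
```

Emit:
carry_out(moves="0.0876 0.26 0.12 0.07 0 0 -0.405; 0.0876 0.26 0.12 0.07 0 0 -0.405; 0.0876 0.26 0.12 0.07 0 0 -0.405; 0.0876 0.26 0.12 0.07 0 0 -0.405; 0.0876 0.26 0.12 0.07 0 0 -0.405; 0.0876 0.26 0.12 0.07 0 0 -0.405; 0.0876 0.26 0.12 0.07 0 0 -0.405; 0.0876 0.26 0.12 0.07 0 0 -0.405; 0.0876 0.26 0.12 0.07 0 0 -0.405; 0.0876 0.26 0.12 0.07 0 0 -0.405; 0.0876 0.26 0.12 0.07 0 0 -0.405")

```text
clock: 5.25
tool_pos: [0.4517, -0.274, 0.33]
orientation: [-180.0, -0.0, -64.3]
force: [0.4, 0.1, 1.0]
opening: 0.0879
```

Run:
```python
from h import *
st(); w=ctrl.snapshot('wrist'); w=ctrl.snapshot('wrist'); np.save('w3.npy',w,allow_pickle=True)
c=cv2.resize(w['image'],(768,576),interpolation=cv2.INTER_CUBIC); cv2.imwrite('pics/w3b.png',c[:,:,::-1])
st()
for uv in [(299,157),(409,251),(343,247),(384,180)]: pass
```

```text
t 5.25 pos [ 0.4517 -0.274   0.33  ] rpy [-1.7997e+02 -3.0000e-02 -6.4280e+01] F [0.4 0.1 1. ] op 0.0879
t 5.35 pos [ 0.4515 -0.2742  0.3299] rpy [-1.7998e+02 -2.0000e-02 -6.4300e+01] F [-0.9  0.1 -0.2] op 0.088
```

View pics/w3b.png

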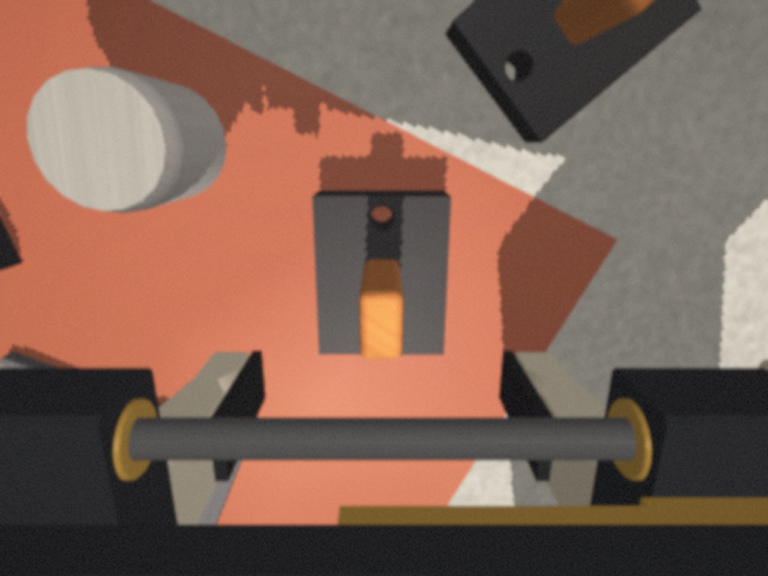

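```bash
cat > fit3.py <<'E'
from h import *
from scipy.optimize import least_squares
w=np.load('w3.npy',allow_pickle=True).item()
b=lambda x,y:((x+.5)/1.5-.5,(y+.5)/1.5-.5)
M=[(40,50,34),(-40,50,34),(-40,-50,34),(40,-50,34),(10,17,112),(-10,17,112),(-10,-17,112),(10,-17,112),(0,37,34)]
U=[b(314,195),b(450,196),b(444,354),b(319,354),b(360,293),b(403,293),b(402,357),b(362,357),b(382,215)]
M=np.array(M)/1000.;U=np.array(U)
def wp(q,M):
    c,s=np.cos(q[2]),np.sin(q[2]); return np.c_[q[0]+c*M[:,0]-s*M[:,1],q[1]+s*M[:,0]+c*M[:,1],M[:,2]]
def cam(e):
    p=dict(w); dR=Ro.from_rotvec(e[:3]).as_matrix(); p['R']=dR@w['R']; p['t']=dR@w['t']+e[3:6]; return p
for s in (1e-6,1):
  def f(q):
    e=q[3:]; return np.r_[(proj(cam(e),wp(q,M))-U).ravel()/0.7, e[:3]/0.006/s, e[3:6]/0.002/s]
  r=least_squares(f,np.r_[.4516,-.275,np.radians(-64.4-90),np.zeros(6)])
  q=r.x; print(q[:2].round(4),np.degrees(q[2]).round(2),'cam',q[3:].round(4)); print((r.fun[:len(M)*2]*.7).reshape(-1,2).round(1).tolist())
E
python3 fit3.py
```

```text
[ 0.4522 -0.2757] -154.28 cam [ 0.  0.  0.  0. -0.  0.]
[[91.6, 1.2], [-91.9, 0.6], [-83.1, 0.9], [83.7, 0.9], [29.6, 0.2], [-29.4, 0.2], [-28.0, 4.3], [27.6, 4.3], [-0.2, 2.9]]
[ 0.4135 -0.1945] -154.27 cam [ 1.276e-01  6.000e-04  1.000e-04  1.000e-04 -4.970e-02  1.064e-01]
[[76.2, 20.3], [-76.5, 19.7], [-69.5, -18.0], [70.0, -18.0], [23.4, 4.5], [-23.2, 4.5], [-22.1, -11.8], [21.8, -11.8], [-0.1, 16.6]]
```

```bash
sed -i 's/^M=np.array(M)\/1000.;/M=np.array(M)\/1000.*[-1,1,1];/' fit3.py; python3 fit3.py
```

```text
[ 0.4528 -0.277 ] -154.47 cam [ 0. -0. -0.  0. -0.  0.]
[[-1.1, -0.5], [1.1, -1.0], [0.2, -0.3], [-0.0, -0.5], [-0.7, -1.8], [1.1, -1.8], [0.9, 2.5], [-1.4, 2.4], [-0.0, 1.4]]
[ 0.4519 -0.2755] -154.48 cam [ 0.0025 -0.0004 -0.0001  0.     -0.001   0.0032]
[[-0.5, 0.2], [0.5, -0.2], [-0.3, -1.0], [0.5, -1.2], [-0.4, -1.7], [0.8, -1.6], [0.7, 1.8], [-1.1, 1.8], [-0.0, 1.9]]
```

Run:
```python
from h import *
c=after(T([.188,-.648,.405],-163.8),[-.535,.509,.005,0,0,-1.33]);c=after(c,[.26,.12,.07,0,0,-.405]); print(c[0],c[1].as_euler('xyz',degrees=True))
print(rel(c,T([.4520,-.2762,.241],-64.47)))
```

```text
[ 0.45075923 -0.27475373  0.33      ] [180.           0.         -64.39182254]
[ 0.0018 -0.0005  0.089  -0.      0.      0.0014]
```

Emit:
carry_out(moves="0.0876 0.0018 0 0.03 0 0 0; 0.0876 0.0018 0 0.06 0 0 0; 0.0876 0.0018 0 0.08 0 0 0; 0.0876 0.0018 0 0.089 0 0 0; 0.0876 0.0018 0 0.089 0 0 0; 0.0876 0.0018 0 0.089 0 0 0; 0.01 0.0018 0 0.089 0 0 0; 0.01 0.0018 0 0.089 0 0 0; 0.01 0.0018 0 0.089 0 0 0; 0.01 0.0018 0 0.089 0 0 0; 0.01 0.0018 0 0.089 0 0 0; 0.01 0.0018 0 0.089 0 0 0; 0.01 0.0018 0 0.089 0 0 0; 0.01 0.0018 0 0.089 0 0 0; 0.01 0.0018 0 0.089 0 0 0; 0.01 0.0018 0 0.089 0 0 0")

```text
clock: 6.95
tool_pos: [0.4521, -0.2765, 0.2406]
orientation: [-180.0, -0.0, -64.4]
force: [2.1, 0.4, -3.1]
opening: 0.0197
```

Run:
```python
from h import *
st(); w=ctrl.snapshot('wrist'); np.save('w4.npy',w,allow_pickle=True)
c=cv2.resize(w['image'],(768,576),interpolation=cv2.INTER_CUBIC); cv2.imwrite('pics/w4b.png',c[:,:,::-1])
st()
```

```text
t 6.95 pos [ 0.4521 -0.2765  0.2406] rpy [-1.7997e+02 -1.0000e-02 -6.4390e+01] F [ 2.1  0.4 -3.1] op 0.0197
t 7.0 pos [ 0.4521 -0.2764  0.2406] rpy [-1.7997e+02 -1.0000e-02 -6.4380e+01] F [ 1.4  0.8 -1.4] op 0.0201
```

View pics/w4b.png

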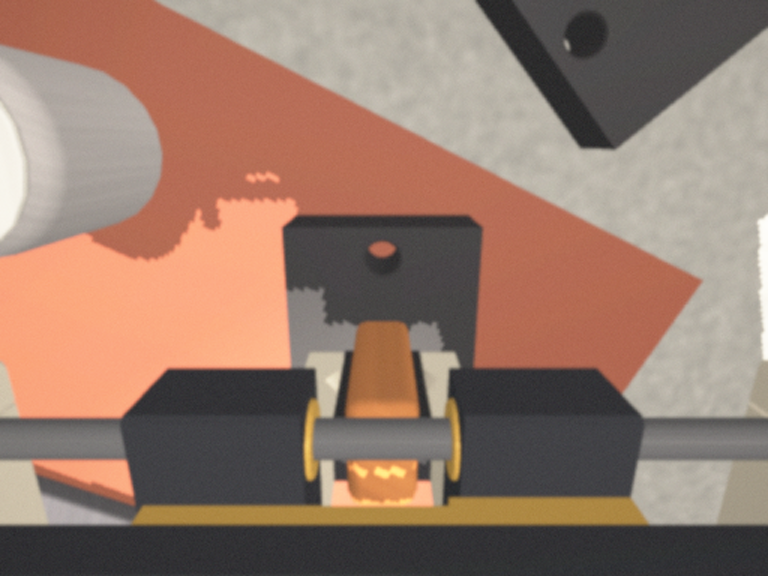

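Run:
```python
from h import *
w=np.load('w4.npy',allow_pickle=True).item(); o=ctrl.get_obs()
b=lambda x,y:((x+.5)/1.5-.5,(y+.5)/1.5-.5)
R=Ro.from_euler('xyz',o['orientation'],degrees=True)
for dz in (0,.004):
  v=dict(w); v['t']=w['t']+np.array([0,0,dz])
  for n,uv,z in [('TL',(285,228),.034),('TR',(481,228),.034),('hole',(383,257),.034)]:
    print(dz,n,(R.inv().apply(onz(v,b(*uv),z)-o['tool_pos'])*1000).round(1))
```

```text
0 TL [ 49.6 -38.  206.6]
0 TR [ 49.6  39.8 206.6]
0 hole [ 37.8   0.9 206.6]
0.004 TL [ 50.2 -38.7 206.6]
0.004 TR [ 50.1  40.6 206.6]
0.004 hole [ 38.1   0.9 206.6]
```

Run:
```python
from h import *
c=after(T([.188,-.648,.405],-163.8),[-.535,.509,.005,0,0,-1.33]);c=after(c,[.26,.12,.07,0,0,-.405]);c=after(c,[.0018,0,.089,0,0,0]); print(c[0],c[1].as_euler('xyz',degrees=True))
print(rel(c,T([.5995,-.009,.335],-87.6)))
```

```text
[ 0.45153722 -0.27637692  0.241     ] [180.           0.         -64.39182254]
[-0.1772 -0.249  -0.094  -0.      0.      0.4051]
```

Emit:
carry_out(moves="0.01 0 0 -0.02 0 0 0; 0.01 0 0 -0.05 0 0 0; 0.01 0 0 -0.09 0 0 0; 0.01 -0.01 -0.015 -0.115 0 0 0.02; 0.01 -0.03 -0.04 -0.12 0 0 0.08; 0.01 -0.05 -0.07 -0.12 0 0 0.14; 0.01 -0.072 -0.1 -0.12 0 0 0.2; 0.01 -0.093 -0.13 -0.12 0 0 0.26; 0.01 -0.114 -0.16 -0.12 0 0 0.32; 0.01 -0.135 -0.19 -0.12 0 0 0.37; 0.01 -0.153 -0.215 -0.12 0 0 0.395; 0.01 -0.167 -0.235 -0.12 0 0 0.405; 0.01 -0.174 -0.245 -0.115 0 0 0.405; 0.01 -0.177 -0.249 -0.105 0 0 0.405; 0.01 -0.177 -0.249 -0.098 0 0 0.405; 0.01 -0.177 -0.249 -0.094 0 0 0.405; 0.01 -0.177 -0.249 -0.094 0 0 0.405; 0.01 -0.177 -0.249 -0.094 0 0 0.405")

```text
clock: 8.8
tool_pos: [0.5997, -0.01, 0.3348]
orientation: [180.0, -0.0, -87.6]
force: [-0.3, 0.2, -5.3]
opening: 0.0198
```

Run:
```python
from h import *
st(); w=ctrl.snapshot('wrist'); np.save('w5.npy',w,allow_pickle=True)
c=cv2.resize(w['image'],(768,576),interpolation=cv2.INTER_CUBIC); cv2.imwrite('pics/w5b.png',c[:,:,::-1])
for n in ('scene','top'):
    p=ctrl.snapshot(n); np.save(n+'5.npy',p,allow_pickle=True)
    a=p['image'][120:260,190:370]; cv2.imwrite('pics/%s5.png'%n,cv2.resize(a,None,fx=4,fy=4,interpolation=cv2.INTER_CUBIC)[:,:,::-1])
st()
```

```text
t 8.8 pos [ 0.5997 -0.01    0.3348] rpy [ 1.800e+02 -1.000e-02 -8.764e+01] F [-0.3  0.2 -5.3] op 0.0198
t 8.95 pos [ 0.5999 -0.0097  0.3352] rpy [-1.7995e+02  1.0000e-02 -8.7620e+01] F [-0.3  1.2 -6.8] op 0.0202
```

View pics/w5b.png

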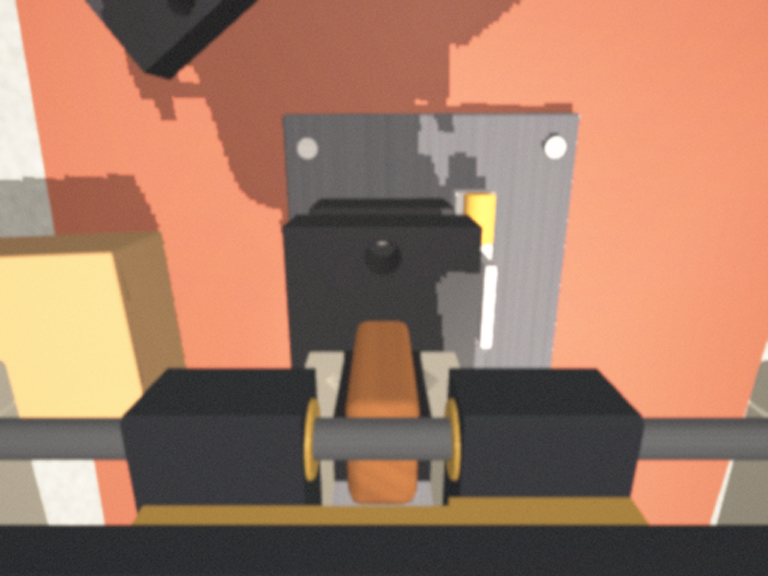

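View pics/scene5.png

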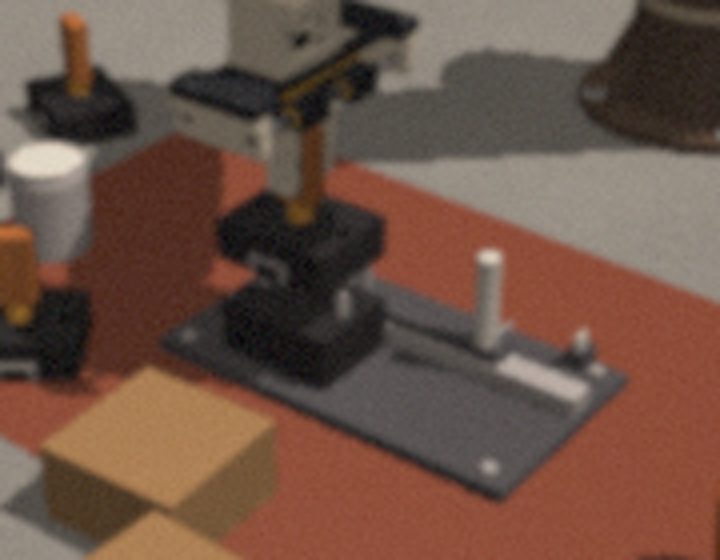

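Run:
```python
from h import *
w=np.load('w5.npy',allow_pickle=True).item()
a=w['image'][125:185,180:330]
c=cv2.resize(a,None,fx=5,fy=5,interpolation=cv2.INTER_CUBIC)
c=np.clip(255*(c/255.)**0.5*1.0,0,255).astype(np.uint8); cv2.imwrite('pics/w5c.png',c[:,:,::-1])
```

```text
(no output)
```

View pics/w5c.png

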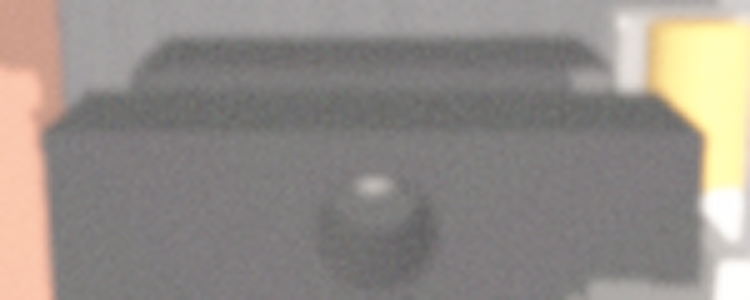

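View pics/top5.png

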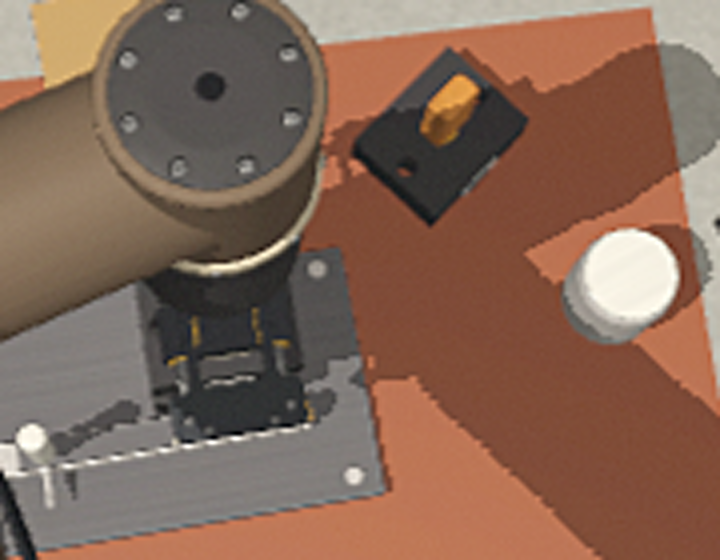

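Run:
```python
from h import *
w=np.load('w5.npy',allow_pickle=True).item(); o=ctrl.get_obs()
b=lambda x,y:((x+.5)/5-.5+180,(y+.5)/5-.5+125)
R=Ro.from_euler('xyz',[180,0,-87.6],degrees=True); tp=np.array([.5998,-.0097,.335])
for dz in (0,.004):
  v=dict(w); v['t']=w['t']+np.array([0,0,dz])
  for n,uv,z in [('TL',(45,133),.1285),('TR',(702,133),.1285),('bTL',(88,95),.0945),('bTR',(655,95),.0945),('hole',(377,228),.1285),('lowTL',(135,82),.057),('lowTR',(605,82),.057),('loTL',(170,40),.012),('loTR',(575,40),.012),('pin',(374,187),.077)]:
    print(dz,n,(R.inv().apply(onz(v,b(*uv),z)-tp)*1000).round(1))
```

```text
0 TL [ 50.6 -38.4 206.5]
0 TR [ 50.5  39.5 206.5]
0 bTL [ 50.  -39.2 240.5]
0 bTR [ 49.8  39.8 240.5]
0 hole [ 39.    1.  206.5]
0 lowTL [ 46.4 -38.3 278. ]
0 lowTR [ 46.2  38.2 278. ]
0 loTL [ 47.8 -38.  323. ]
0 loTR [ 47.7  38.7 323. ]
0 pin [ 33.2   0.6 258. ]
0.004 TL [ 51.2 -39.2 206.5]
0.004 TR [ 51.1  40.3 206.5]
0.004 bTL [ 50.6 -39.9 240.5]
0.004 bTR [ 50.5  40.4 240.5]
0.004 hole [ 39.3   1.  206.5]
0.004 lowTL [ 47.  -38.8 278. ]
0.004 lowTR [ 46.9  38.7 278. ]
0.004 loTL [ 48.6 -38.5 323. ]
0.004 loTR [ 48.4  39.2 323. ]
0.004 pin [ 33.6   0.6 258. ]
```

Emit:
carry_out(moves="0.01 -0.0022 0 0.005 0 0 0; 0.01 -0.0022 0 0.01 0 0 0; 0.01 -0.0022 0 0.013 0 0 0; 0.01 -0.0022 0 0.013 0 0 0; 0.01 -0.0022 0 0.013 0 0 0")

```text
clock: 9.45
tool_pos: [0.5998, -0.0071, 0.3215]
orientation: [180.0, -0.0, -87.6]
force: [-1.2, -0.0, -6.2]
opening: 0.02
```

Run:
```python
from h import *
w=ctrl.snapshot('wrist');np.save('w6.npy',w,allow_pickle=True);st();p=ctrl.snapshot('scene')
a=w['image'][125:185,180:330]
c=cv2.resize(a,None,fx=5,fy=5,interpolation=cv2.INTER_CUBIC)
c=np.clip(255*(c/255.)**0.5*1.0,0,255).astype(np.uint8); cv2.imwrite('pics/w6c.png',c[:,:,::-1])
a=p['image'][150:230,230:330]; c=cv2.resize(a,None,fx=7,fy=7,interpolation=cv2.INTER_CUBIC)
c=np.clip(255*(c/255.)**0.6,0,255).astype(np.uint8);cv2.imwrite('pics/scene6.png',c[:,:,::-1])
```

```text
t 9.5 pos [ 0.5999 -0.0071  0.3217] rpy [-1.800e+02 -1.000e-02 -8.759e+01] F [-0.2  0.1 -5.7] op 0.0201
```

View pics/w6c.png

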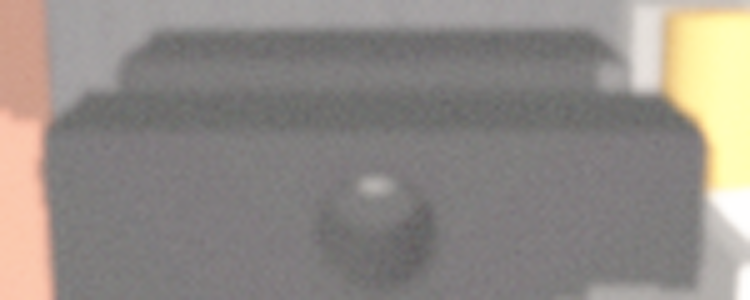

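View pics/scene6.png

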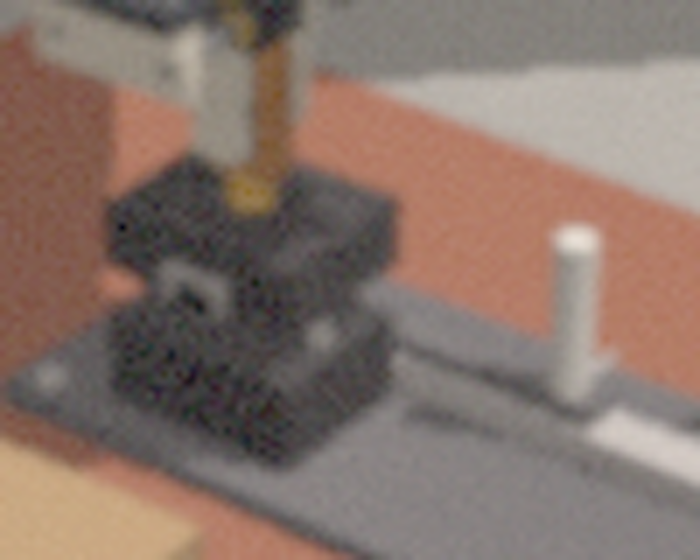

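Run:
```python
from h import *
w=np.load('w6.npy',allow_pickle=True).item()
b=lambda x,y:((x+.5)/5-.5+180,(y+.5)/5-.5+125)
R=Ro.from_euler('xyz',[180,0,-87.6],degrees=True); tp=np.array([.5999,-.0071,.3216])
for dz in (0,.004):
  v=dict(w); v['t']=w['t']+np.array([0,0,dz])
  for n,uv,z in [('TL',(45,133),.115),('TR',(702,133),.115),('bTL',(88,95),.081),('bTR',(657,95),.081),('lowTL',(127,62),.057),('lowTR',(618,62),.057),('loTL',(158,33),.012),('loTR',(590,33),.012),('pin',(374,177),.077)]:
    print(dz,n,(R.inv().apply(onz(v,b(*uv),z)-tp)*1000).round(1))
  # predicted pixel of hole/pin if aligned
  for n,X in [('holeT',[.0375,.0005,.2066]),('holeB',[.0375,.0005,.2406]),('pintip',[.0375,.0005,.2446])]:
    u=proj(v,R.apply(X)+tp); print(n,((u-[180,125])*5+2).round(0))
```

```text
0 TL [ 50.2 -38.5 206.6]
0 TR [ 50.1  39.5 206.6]
0 bTL [ 49.5 -39.3 240.6]
0 bTR [ 49.5  40.  240.6]
0 lowTL [ 50.9 -37.4 264.6]
0 lowTR [ 50.9  38.1 264.6]
0 loTL [ 50.2 -38.5 309.6]
0 loTR [ 50.1  39.7 309.6]
0 pin [ 37.1   0.5 244.6]
holeT [374. 237.]
holeB [374. 180.]
pintip [374. 174.]
0.004 TL [ 50.7 -39.3 206.6]
0.004 TR [ 50.7  40.3 206.6]
0.004 bTL [ 50.1 -40.  240.6]
0.004 bTR [ 50.1  40.7 240.6]
0.004 lowTL [ 51.6 -38.  264.6]
0.004 lowTR [ 51.6  38.6 264.6]
0.004 loTL [ 51.  -39.  309.6]
0.004 loTR [ 50.9  40.2 309.6]
0.004 pin [ 37.5   0.5 244.6]
holeT [374. 239.]
holeB [374. 183.]
pintip [374. 177.]
```

Emit:
carry_out(moves="0.01 0 0 0.003 0 0 0; 0.01 0 0 0.006 0 0 0; 0.01 0 0 0.009 0 0 0; 0.01 0 0 0.011 0 0 0; 0.01 0 0 0.013 0 0 0; 0.01 0 0 0.013 0 0 0; 0.01 0 0 0.013 0 0 0")

```text
clock: 10.25
tool_pos: [0.5998, -0.0071, 0.3087]
orientation: [180.0, -0.0, -87.6]
force: [-1.0, -0.5, -5.3]
opening: 0.0199
```

Emit:
carry_out(moves="0.01 0 0 0.002 0 0 0; 0.01 0 0 0.004 0 0 0; 0.01 0 0 0.006 0 0 0; 0.01 0 0 0.008 0 0 0; 0.01 0 0 0.0095 0 0 0; 0.01 0 0 0.0105 0 0 0; 0.01 0 0 0.011 0 0 0; 0.01 0 0 0.011 0 0 0; 0.01 0 0 0.011 0 0 0")

```text
clock: 11.15
tool_pos: [0.5998, -0.0071, 0.2977]
orientation: [-180.0, 0.0, -87.6]
force: [-0.5, -0.3, -4.8]
opening: 0.0195
```

Run:
```python
from h import *
st();w=ctrl.snapshot('wrist');p=ctrl.snapshot('scene');st()
c=cv2.resize(w['image'],(768,576),interpolation=cv2.INTER_CUBIC)
c=np.clip(255*(c/255.)**0.6*1.0,0,255).astype(np.uint8); cv2.imwrite('pics/w7.png',c[:,:,::-1])
a=p['image'][150:230,230:330]; c=cv2.resize(a,None,fx=7,fy=7,interpolation=cv2.INTER_CUBIC)
c=np.clip(255*(c/255.)**0.6,0,255).astype(np.uint8);cv2.imwrite('pics/scene7.png',c[:,:,::-1])
```

```text
t 11.15 pos [ 0.5998 -0.0071  0.2977] rpy [-179.99    0.    -87.59] F [-0.5 -0.3 -4.8] op 0.0195
t 11.25 pos [ 0.5998 -0.0071  0.2977] rpy [-180.      0.    -87.59] F [ 0.1  0.5 -4.8] op 0.0195
```

View pics/scene7.png

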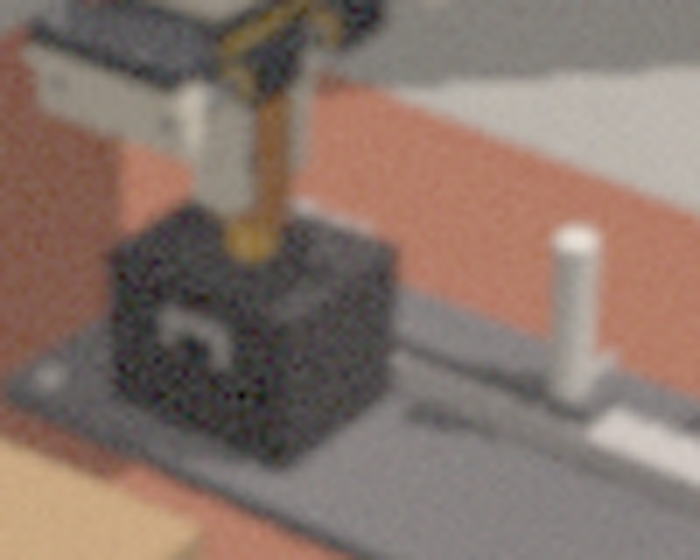

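View pics/w7.png

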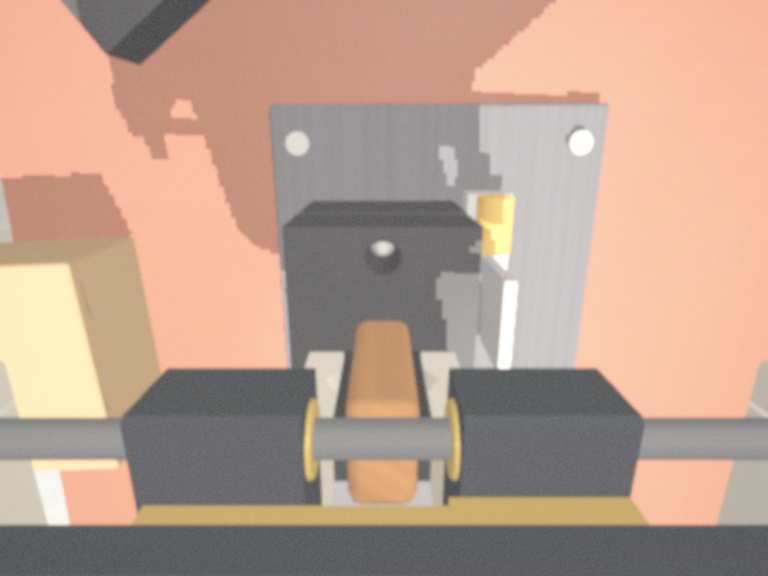

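Emit:
carry_out(moves="0.01 0 0 0.0005 0 0 0; 0.01 0 0 0.0008 0 0 0; 0.01 0 0 0.0008 0 0 0; 0.06 0 0 0.0008 0 0 0; 0.06 0 0 0.0008 0 0 0; 0.06 0 0 0.0008 0 0 0; 0.06 0 0 0.0008 0 0 0; 0.06 0 0 0.0008 0 0 0; 0.06 0 0 0.0008 0 0 0; 0.06 0 0 0.0008 0 0 0; 0.06 0 0 -0.01 0 0 0; 0.06 0 0 -0.04 0 0 0; 0.06 0 0 -0.08 0 0 0; 0.06 0 0 -0.12 0 0 0")

```text
clock: 12.65
tool_pos: [0.5995, -0.0072, 0.4197]
orientation: [180.0, -0.0, -87.6]
force: [1.1, 1.1, 1.0]
opening: 0.0602
```

Run:
```python
from h import *
st();w=ctrl.snapshot('wrist');p=ctrl.snapshot('scene');st()
np.save('w8.npy',w,allow_pickle=True)
c=cv2.resize(w['image'],(768,576),interpolation=cv2.INTER_CUBIC)
c=np.clip(255*(c/255.)**0.6*1.0,0,255).astype(np.uint8); cv2.imwrite('pics/w8.png',c[:,:,::-1])
a=p['image'][150:230,230:330]; c=cv2.resize(a,None,fx=7,fy=7,interpolation=cv2.INTER_CUBIC)
c=np.clip(255*(c/255.)**0.6,0,255).astype(np.uint8);cv2.imwrite('pics/scene8.png',c[:,:,::-1])
```

```text
t 12.65 pos [ 0.5995 -0.0072  0.4197] rpy [ 1.7999e+02 -2.0000e-02 -8.7590e+01] F [1.1 1.1 1. ] op 0.0602
t 12.75 pos [ 0.601  -0.0072  0.4251] rpy [-1.7938e+02  4.0000e-02 -8.7540e+01] F [-0.6  0.3  0.1] op 0.0601
```

View pics/scene8.png

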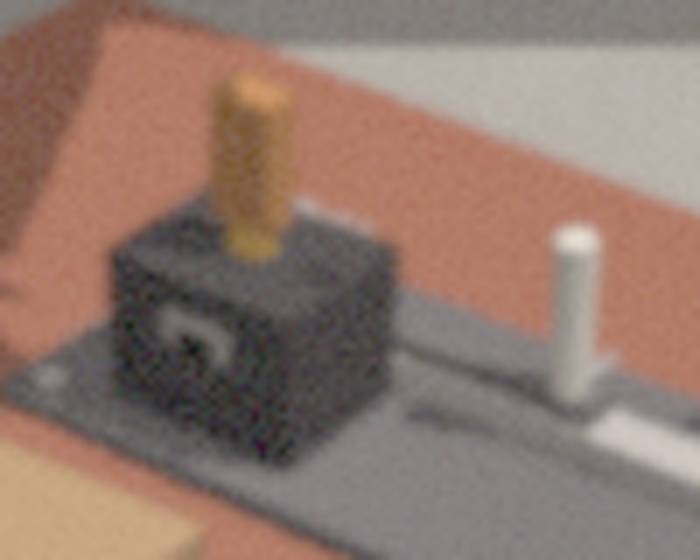

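View pics/w8.png

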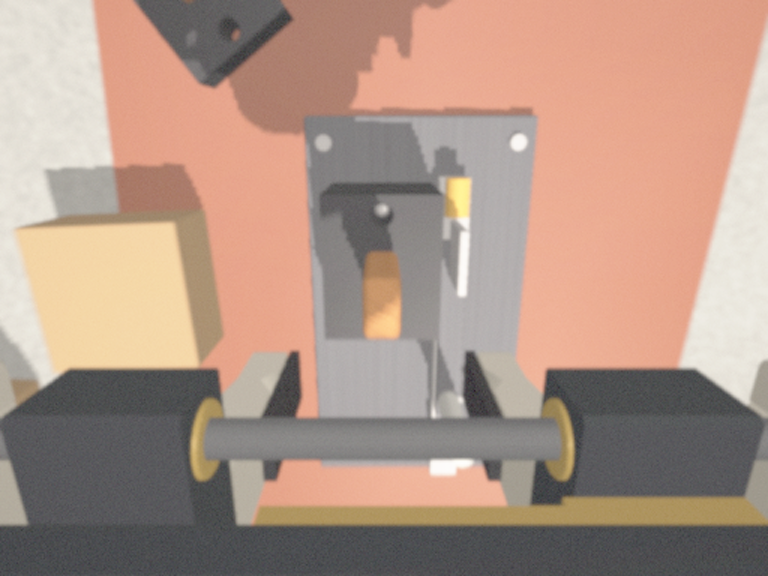

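Run:
```python
from h import *
c=T([.5998,-.0071,.418],-87.6)
print(rel(c,T([.5384,.1204,.36],-177.6)))
```

```text
[-0.13    0.056   0.058   0.     -0.      1.5708]
```

Emit:
carry_out(moves="0.06 -0.01 0.005 0 0 0 0.14; 0.06 -0.02 0.01 0 0 0 0.28; 0.06 -0.03 0.015 0 0 0 0.42; 0.06 -0.045 0.02 0 0 0 0.56; 0.06 -0.06 0.025 0 0 0 0.7; 0.06 -0.075 0.03 0.01 0 0 0.84; 0.06 -0.09 0.035 0.02 0 0 0.98; 0.06 -0.1 0.04 0.03 0 0 1.12; 0.06 -0.11 0.045 0.04 0 0 1.26; 0.06 -0.12 0.05 0.05 0 0 1.4; 0.06 -0.126 0.054 0.056 0 0 1.5; 0.06 -0.13 0.056 0.058 0 0 1.571; 0.06 -0.13 0.056 0.058 0 0 1.571; 0.06 -0.13 0.056 0.058 0 0 1.571; 0.06 -0.13 0.056 0.058 0 0 1.571")

```text
clock: 14.25
tool_pos: [0.5386, 0.1203, 0.3602]
orientation: [180.0, 0.0, -177.5]
force: [-0.8, 0.1, -0.2]
opening: 0.0599
```

Run:
```python
from h import *
st();w=ctrl.snapshot('wrist');w=ctrl.snapshot('wrist');st()
np.save('w9.npy',w,allow_pickle=True)
c=cv2.resize(w['image'],(768,576),interpolation=cv2.INTER_CUBIC)
cv2.imwrite('pics/w9.png',c[:,:,::-1])
for l in ['shutter_post','pointer','mark_fin']:
    print(l,[(np.round(d['at'],1),round(d['confidence'],2)) for d in ctrl.mark_of(w,l)])
```

```text
t 14.25 pos [0.5386 0.1203 0.3602] rpy [ 1.7998e+02  4.0000e-02 -1.7752e+02] F [-0.8  0.1 -0.2] op 0.0599
t 14.35 pos [0.5385 0.1202 0.36  ] rpy [ 1.7999e+02  3.0000e-02 -1.7757e+02] F [ 0.7 -0.7  0.5] op 0.0602
shutter_post [(array([207.6, 253.9]), 0.76)]
pointer [(array([140.9, 250. ]), 0.94)]
mark_fin [(array([130.5, 309. ]), 0.72), (array([256.1, 485.2]), 0.31)]
```

View pics/w9.png

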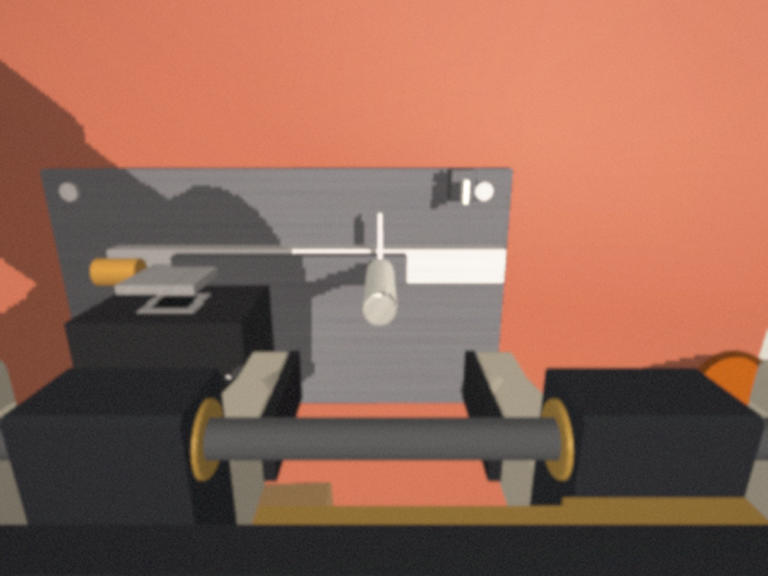

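Run:
```python
from h import *
w=np.load('w9.npy',allow_pickle=True).item()
a=w['image'][105:235,230:350]
c=cv2.resize(a,None,fx=5,fy=4.5,interpolation=cv2.INTER_CUBIC)
cv2.imwrite('pics/w9c.png',c[:,:,::-1])
b=lambda x,y:((x+.5)/1.5-.5,(y+.5)/1.5-.5)
S=Ro.from_euler('z',2.4,degrees=True)
for dz in (0,.004):
  v=dict(w); v['t']=w['t']+np.array([0,0,dz])
  for n,uv,z in [('ptr',(380,212),.037),('fin',(466,192),.041),('post',(380,311),.115)]:
    X=onz(v,b(*uv),z); print(dz,n,X.round(4),'rel seat in stand',(S.inv().apply(X-[.5998,-.0071,0])*1000).round(1))
```

```text
0 ptr [0.4993 0.1173 0.037 ] rel seat in stand [-95.2 128.5  37. ]
0 fin [0.4841 0.1702 0.041 ] rel seat in stand [-108.1  181.9   41. ]
0 post [0.5378 0.1191 0.115 ] rel seat in stand [-56.6 128.7 115. ]
0.004 ptr [0.4987 0.1173 0.037 ] rel seat in stand [-95.8 128.5  37. ]
0.004 fin [0.4833 0.1708 0.041 ] rel seat in stand [-109.   182.6   41. ]
0.004 post [0.538  0.1191 0.115 ] rel seat in stand [-56.5 128.7 115. ]
```

View pics/w9c.png

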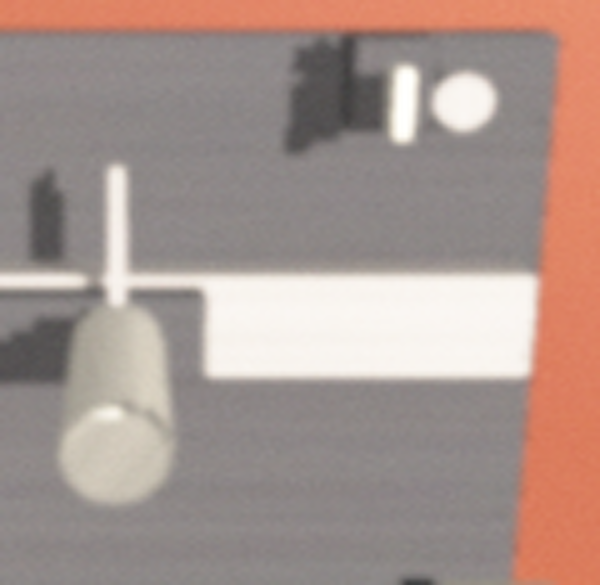

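Emit:
carry_out(moves="0.06 0 0 0.03 0 0 0; 0.06 0 0 0.065 0 0 0; 0.06 0 0 0.095 0 0 0; 0.06 0 0 0.11 0 0 0; 0.06 0 0 0.116 0 0 0; 0.06 0 0 0.116 0 0 0; 0.06 0 0 0.116 0 0 0; 0.01 0 0 0.116 0 0 0; 0.01 0 0 0.116 0 0 0; 0.01 0 0 0.116 0 0 0; 0.01 0 0 0.116 0 0 0; 0.01 0 0 0.116 0 0 0; 0.01 0 0 0.116 0 0 0; 0.01 0 0 0.116 0 0 0; 0.01 0 0 0.116 0 0 0")

```text
clock: 16.0
tool_pos: [0.5384, 0.1201, 0.2437]
orientation: [-180.0, -0.0, -177.6]
force: [1.2, -4.3, 1.3]
opening: 0.0176
```

Run:
```python
from h import *
st();w=ctrl.snapshot('wrist');st()
np.save('w10.npy',w,allow_pickle=True)
c=cv2.resize(w['image'],(768,576),interpolation=cv2.INTER_CUBIC)
cv2.imwrite('pics/w10.png',c[:,:,::-1])
```

```text
t 16.0 pos [0.5384 0.1201 0.2437] rpy [-1.7997e+02 -1.0000e-02 -1.7760e+02] F [ 1.2 -4.3  1.3] op 0.0176
t 16.05 pos [0.5384 0.1201 0.2437] rpy [-1.7997e+02 -1.0000e-02 -1.7761e+02] F [ 0.4 -4.4  1.3] op 0.0178
```

View pics/w10.png

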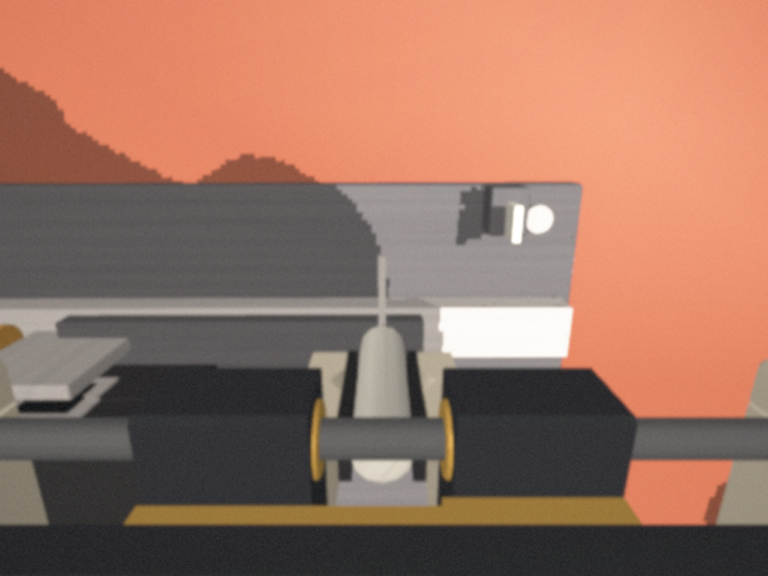

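```bash
cat > gap.py <<'E'
from h import *
import sys
def gap(w,ptr,fin):
    for dz in (0,.004):
        v=dict(w); v['t']=w['t']+np.array([0,0,dz]); S=Ro.from_euler('z',2.4,degrees=True)
        d=S.inv().apply(onz(v,fin,.041)-onz(v,ptr,.037)); print(dz,(d*1000).round(1))
b=lambda x,y:((x+.5)/1.5-.5,(y+.5)/1.5-.5)
E
python3 - <<'E'
from gap import *
gap(np.load('w10.npy',allow_pickle=True).item(),b(382,257),b(517.5,223))
E
```

```text
0 [-14.4  52.4   4. ]
0.004 [-14.7  53.5   4. ]
```

Emit:
carry_out(moves="0.01 0 0.004 0 0 0 0; 0.01 0 0.01 0 0 0 0; 0.01 0 0.017 0 0 0 0; 0.01 0 0.024 0 0 0 0; 0.01 0 0.031 0 0 0 0; 0.01 0 0.038 0 0 0 0; 0.01 0 0.044 0 0 0 0; 0.01 0 0.048 0 0 0 0; 0.01 0 0.05 0 0 0 0; 0.01 0 0.05 0 0 0 0; 0.01 0 0.05 0 0 0 0; 0.01 0 0.05 0 0 0 0")

```text
clock: 17.25
tool_pos: [0.5363, 0.1694, 0.2437]
orientation: [-179.9, -0.0, -177.6]
force: [3.5, -10.1, 2.6]
opening: 0.0175
```

Run:
```python
from h import *
st();w=ctrl.snapshot('wrist');st()
np.save('w11.npy',w,allow_pickle=True)
c=cv2.resize(w['image'],(768,576),interpolation=cv2.INTER_CUBIC)
cv2.imwrite('pics/w11.png',c[:,:,::-1])
```

```text
t 17.25 pos [0.5363 0.1694 0.2437] rpy [-1.7990e+02 -5.0000e-02 -1.7761e+02] F [  3.5 -10.1   2.6] op 0.0175
t 17.3 pos [0.5363 0.1694 0.2437] rpy [-1.7990e+02 -4.0000e-02 -1.7761e+02] F [ 2.7 -9.9  2.3] op 0.0176
```

View pics/w11.png

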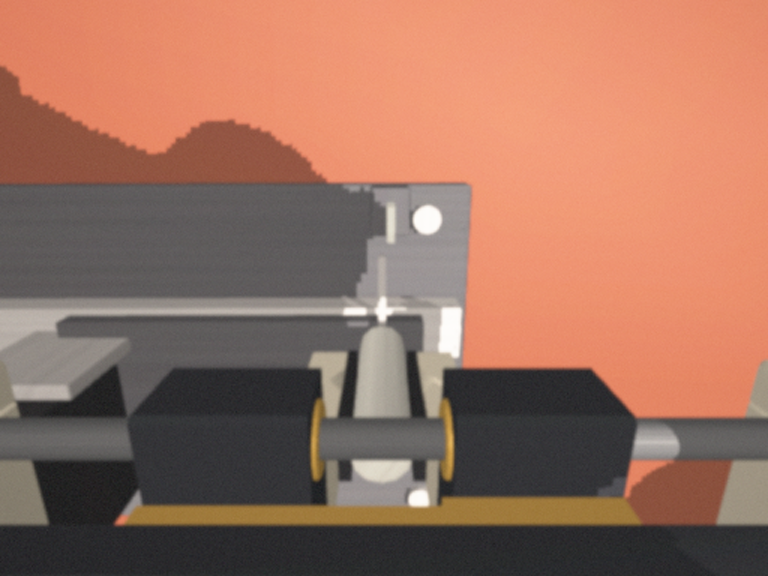

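Run:
```python
from gap import *
w=np.load('w11.npy',allow_pickle=True).item()
gap(w,b(382,258),b(391,223))
c=cv2.resize(w['image'][125:225,225:305],None,fx=7,fy=5.5,interpolation=cv2.INTER_CUBIC); cv2.imwrite('pics/w11c.png',c[:,:,::-1])
```

```text
0 [-14.9   3.5   4. ]
0.004 [-15.2   3.6   4. ]
```

View pics/w11c.png

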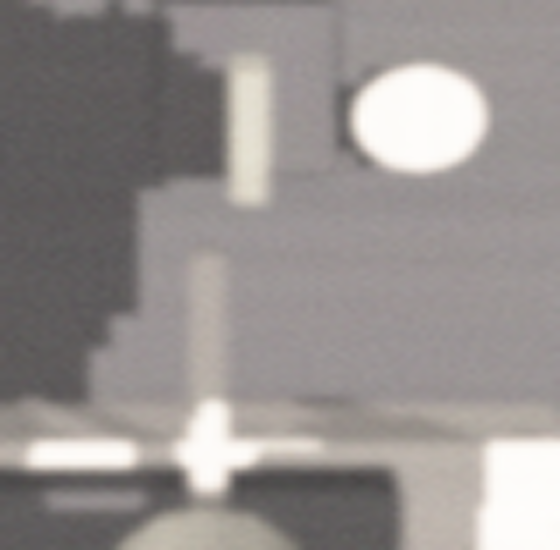

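Emit:
carry_out(moves="0.01 0 0.001 0 0 0 0; 0.01 0 0.002 0 0 0 0; 0.01 -0.0003 0.003 0 0 0 0; 0.01 -0.0003 0.0034 0 0 0 0; 0.01 -0.0003 0.0034 0 0 0 0; 0.01 -0.0003 0.0034 0 0 0 0; 0.01 -0.0003 0.0034 0 0 0 0; 0.01 -0.0003 0.0034 0 0 0 0; 0.01 -0.0003 0.0034 0 0 0 0; 0.01 -0.0003 0.0034 0 0 0 0; 0.01 -0.0003 0.0034 0 0 0 0")

```text
clock: 18.4
tool_pos: [0.5362, 0.1726, 0.2437]
orientation: [-179.9, -0.1, -177.6]
force: [1.1, -9.0, 3.6]
opening: 0.0171
```

Run:
```python
from h import *
st();w=ctrl.snapshot('wrist');p=ctrl.snapshot('scene');q=ctrl.snapshot('top');st()
np.save('w12.npy',w,allow_pickle=True)
c=cv2.resize(w['image'][125:225,225:305],None,fx=7,fy=5.5,interpolation=cv2.INTER_CUBIC); cv2.imwrite('pics/w12c.png',c[:,:,::-1])
a=p['image'][120:270,190:400]; cv2.imwrite('pics/scene12.png',cv2.resize(a,None,fx=3.6,fy=3.6,interpolation=cv2.INTER_CUBIC)[:,:,::-1])
a=q['image'][150:300,130:330]; cv2.imwrite('pics/top12.png',cv2.resize(a,None,fx=3.6,fy=3.6,interpolation=cv2.INTER_CUBIC)[:,:,::-1])
```

```text
t 18.4 pos [0.5362 0.1726 0.2437] rpy [-1.7987e+02 -8.0000e-02 -1.7762e+02] F [ 1.1 -9.   3.6] op 0.0171
t 18.55 pos [0.5362 0.1726 0.2437] rpy [-1.7987e+02 -8.0000e-02 -1.7762e+02] F [ 1.  -8.8  3.3] op 0.0174
```

View pics/w12c.png

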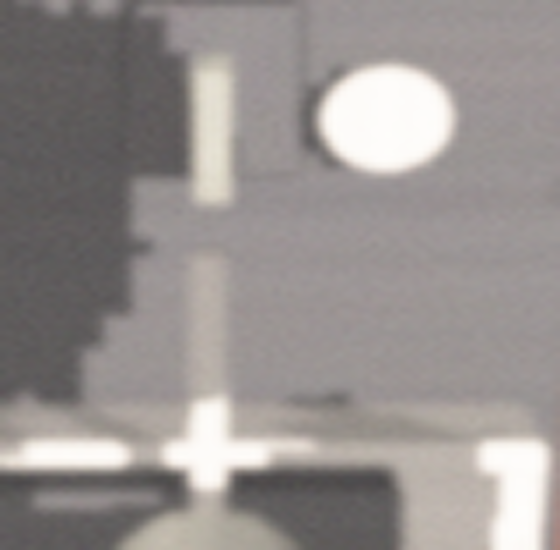

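View pics/scene12.png

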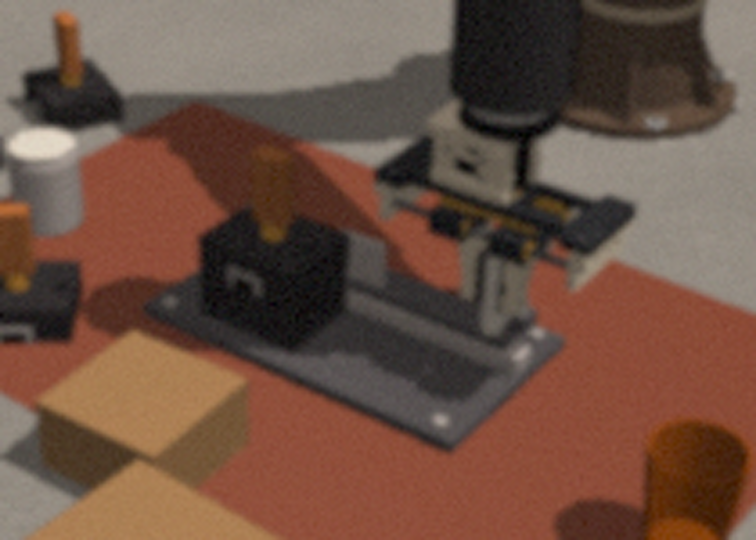

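View pics/top12.png

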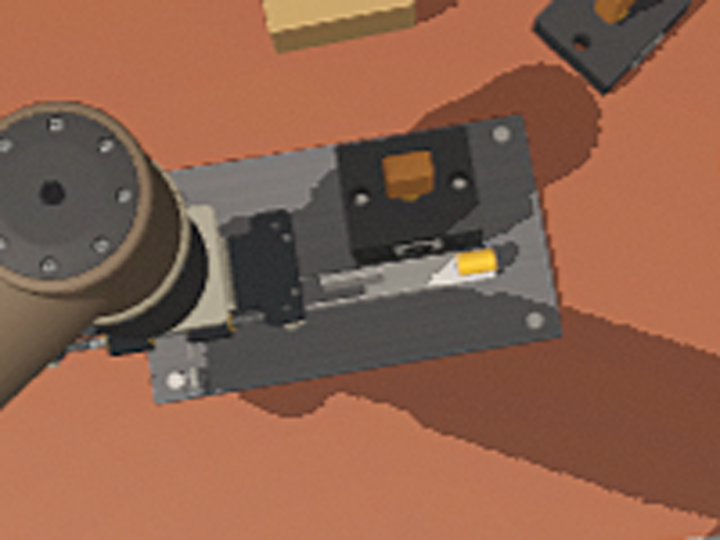

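Emit:
carry_out(moves="0.01 0 0 0 0 0 0; 0.01 0 0 0 0 0 0; 0.01 0 0 0 0 0 0; 0.01 0 0 0 0 0 0; 0.01 0 0 0 0 0 0; 0.01 0 0 0 0 0 0")

```text
clock: 19.15
tool_pos: [0.5362, 0.1726, 0.2437]
orientation: [-179.9, -0.1, -177.6]
force: [1.6, -9.7, 4.1]
opening: 0.0174
```

Run:
```python
from gap import *
o=st();w=ctrl.snapshot('wrist');print(o['qvel'].round(2))
gap(w,(225+208/7,125+257/5.5),(225+213/7,125+130/5.5))
a=np.load('w12.npy',allow_pickle=True).item()
print('diff to last picture',np.abs(w['image'][125:225,225:305].astype(int)-a['image'][125:225,225:305]).mean())
st();ctrl.close_job()
```

```text
t 19.15 pos [0.5362 0.1726 0.2437] rpy [-1.7987e+02 -8.0000e-02 -1.7762e+02] F [ 1.6 -9.7  4.1] op 0.0174
[-0.04 -0.16 -0.09 -0.09  0.05  0.02]
0 [-14.7   0.4   4. ]
0.004 [-15.    0.4   4. ]
diff to last picture 1.6775833333333334
t 19.2 pos [0.5362 0.1726 0.2437] rpy [-1.7987e+02 -8.0000e-02 -1.7762e+02] F [  0.6 -10.4   4.4] op 0.0175
the job is handed in; nothing more can be done
```

The mould is closed, and the shutter is being held open at the mark. I handed the job in at 19.2 s.

- **Upper half:** I took the look-alike nearest the base (0.53 m, against 0.62 m or more for the other three). After a 2.2 mm correction from the wrist view, it went down over both pins and I let go. The last scene and top pictures show it flush and level on the lower half, with a pin end showing in each hole. Before release the wrist force still showed about the half's weight, so flushness was judged from the pictures, not from contact force.
- **Shutter:** I gripped the post with the jaws along its travel and pulled it about 53 mm. The last wrist picture put the pointer about 0.4 mm from the fin. The pull was steady at about 10 N, the opening was 17.5 mm, and the arm was still.
- **Disagreements:** The wrist camera fits showed a 3–4 mm depth bias. The estimates of the seat's y position differed by about 2 mm, which is why I made the correction above the pins.
- **Bystanders:** The arm never came near the tin, the tumbler or the firebrick, but I did not measure their positions again at the end.

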